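# Clamp a soft sample in the vise behind a packing bar

### The job

Clamp the soft pressed-fibre sample that lies loose in the machine vise. Stand the long aluminium bar on edge on the vise's bed, flush along the sample's free front edge and covering all of it (the bare jaw would dent it), and let go of it; then turn the crank clockwise until the jaw grips the bar firmly (the crank then slips in its hub), and let go of the crank.

Things in the scene. Friction and masses are not known exactly. Their poses are not given: they have to be found in the camera images.
- vise: grey machine vise on a plywood board (235 x 160 x 15 mm), fixed, turned up to 0.22 rad. Origin: centre of the board's underside. x: from crank to fixed jaw (away from the robot), y: along the jaws, z up. Its flat bed is at z = 92 mm, the tops of both jaws (92 mm long, centred on y = 0) at z = 116 mm, the fixed jaw's face at x = +50 mm, the front of its bearing block (94 mm high) at x = -105 mm
- jaw: the moving jaw, a steel plate on a grey block, 44 mm long along x. Origin: middle of its face at the height of the bed, on the vise's y = 0, at vise x = -16 to -23 mm at the start; axes as the vise's. It slides to +x, 8 mm per clockwise turn of the crank, and stays where it is when the crank is let go
- crank_axis (a point): point on the axis about which the crank turns: parallel to the vise's x axis, 78 mm above the table, 175.5 mm in front (-x) of the vise's origin, level along x with crank_grip. The crank does not move along x as it turns; its hub is 18 mm thick
- crank_grip (a point): middle of the black crank handle, a free-spinning barrel 16 mm thick, 46 mm long, parallel to the vise's x, pointing at the robot; 26 mm before the crank arm, 35 mm from crank_axis, at any angle at the start. Clockwise seen from the robot (right-hand turn about vise +x) closes. Turning takes 2 to 4 N; once tight the hub slips at 4 N and some 40 N stay on the jaw: turning on does no harm
- sample: soft brown cork-like block, 40 mm (its x) by 86 mm (its y) by 22 mm high, lying loose on the vise's bed, its back edge 0 to 2 mm off the fixed jaw, its long front edge (at its x = -20 mm) facing the moving jaw. Origin: centre of its underside; axes nearly as the vise's
- long_bar: bare aluminium bar, 18 mm thick (its x), 120 mm long (its y), 44 mm high, with two round dark holes in each broad side, standing on its narrow long side on the table, left or right of the vise. 0.17 to 0.35 kg. Origin: centre of its underside. Standing in the vise it reaches 20 mm above the jaws
- short_bar: the same bar but only 60 mm long, with one hole: too short for this job and not needed. It and the long bar change places from start to start, one left of the vise, one right of it
There are look-alikes about, which are no part of the job. Leave any blue look-alike of the long_bar alone.

How it is judged:
On the way, in this order (a step that is already met when the one before it is completed fails the run):
1. the long bar stands on the bed, flush along the sample's front edge and covering all of it, let go (x of long_bar in the frame of sample between -0.032 and -0.025 m and y of long_bar in the frame of sample between -0.017 and 0.017 m and angle between the y axis of long_bar and the y axis of sample, either way round below 0.05 rad and angle between long_bar's own z axis and vertical below 0.05 rad and z of long_bar in the frame of vise between 0.088 and 0.095 m and contact force between the fingers and long_bar below 0.1 N), for 0.2 s.
2. the jaw has come up to the bar and grips it (contact force between jaw and long_bar above 20 N), for 0.2 s.
At the end, for the whole second after the job is handed in: The jaw presses the long bar with over 20 N and the bar presses the sample with over 15 N; the bar stands on the bed (within 0.05 rad, 3 mm), flush along the sample (within 2 mm) and within 17 mm of its middle; the sample lies flat on the bed; all at rest (contact force between jaw and long_bar above 20 N and contact force between long_bar and sample above 15 N and x of long_bar in the frame of sample between -0.031 and -0.025 m and y of long_bar in the frame of sample between -0.017 and 0.017 m and angle between the y axis of long_bar and the y axis of vise, either way round below 0.05 rad and angle between each of long_bar, sample's own z axis and vertical below 0.05 rad and z of long_bar in the frame of vise between 0.088 and 0.095 m and z of sample in the frame of vise between 0.088 and 0.095 m and linear speed of long_bar below 0.02 m/s); the robot touches nothing.
It fails at once if the bare jaw presses on the sample (contact force between jaw and sample above 1 N).
It also fails if it takes over 59 s, if anything falls off the work surface, if the arm or the gripper's body presses on something with over 40 N, if the wrist force passes 120 N, or if a joint passes its speed limit or range.

### The arm

A 6-joint arm with a two-finger parallel gripper is mounted at the origin on a cart in front of the work surface, level with it; the furniture and walls round the work are solid. World frame = base frame: x ahead of the robot, y to its left, z up, the work surface at z = 0. Lengths are in m, angles in rad, forces in N, time in s.
With the tool pointing down it reaches from about 0.325 to 0.85 m from the base axis. Payload 15.5 kg.
Tool frame: the origin (TCP) lies midway between the tips of the shut fingers; the grasp point (between the pads) lies 19 mm behind it; y points along the fingers, x is the direction in which the jaws open and shut, and the axes are right-handed (so a half turn about y gives the same grasp; the last joint's range is limited). The gripper opens to 91 mm and grips with 3 to 60 N. Pads are 32 mm wide; open, the fingers measure 118 mm over their backs; the gripper's body (76 mm by 178 mm) begins 60 mm behind the grasp point.
Start: joints at [-1.272, 0.494, 1.345, -0, 1.302, -0.096], TCP at [0.24, -0.577, 0.214] pointing down, gripper open.
Joint ranges: [-2.91, 2.91], [-0.82, 2.16], [0.22, 2.67], [-1.22, 4.37], [0.12, 2.79], [-3.08, 3.08]. Speed limits (rad/s): [1.89, 1.89, 2.57, 3.01, 3.01, 3.01].

### API

Orientations are given as a rotation vector (axis times angle).
In Python, from plant import env gives the robot as it stands.
- The arm moves only by the tool carry_out, never from a script. Its argument "moves" is a list of rows, each an object of numbers: "x", "y", "z": the shift along the world's x, y, z in m; "yaw": the turn about the world's z in rad. In form: [{"x": .., "y": .., "z": .., "yaw": ..}, ...]. A call has 1 to 20 rows; each row is the pose to reach, as a shift and turn from the pose commanded when the call began; what a row does not reach only later rows make up. A row lasts 1/8 s, in which the tool goes at most 62.5 mm and 10.7 degrees, less where a joint would pass 70% of its speed; a pose out of reach is approached as far as the arm can. A call with a gripper value outside its range is refused whole. "claw" is the closure, from -1 (fully open) to 1 (shut), set as the call begins (left out, the last holds). The fingers move at their own pace and stop on an object; the grip force is fixed at half the most. Time passes only in rows, so rows that repeat a pose let the fingers close. It gives the time, the measured TCP pose, the force and the opening at its end, in the units of the state.
- env.sense(): the state, without advancing time (a new reading comes with each control period).
- env.capture(name): name is "scene" or "top"; returns a dict with "color" (480x640x3 uint8, red, green, blue), "fx", "fy", "cx", "cy" (pixels), "R" (3x3) and "t" (3): a world point X has camera coordinates R X + t. Camera axes: x right, y down, z forward; pixel columns grow to the right and rows downward; lengths in m; the calibration is good to about 2 mm. A picture is of the moment at which its call begins. There is no depth.
- env.hand_in(): hands the job in, once; it reports no verdict.
The state is a dict: "clock": time; "joint_pos": joint angles; "qvel": joint speeds; "joint_torque": joint torques, N m; "tool_pos": TCP position; "tcp_rot": TCP orientation; "ft_force": force on the tool from outside, world axes, zero at the start; "wrist_torque": the same for the moment, N m; "width": finger opening in m.
Only numpy, scipy, OpenCV 4.12 (cv2) and the standard library are available. Lean on these libraries where they do the work, as an engineer would, in place of code of your own. Each camera call takes 0.05 s, during which the arm holds its last target.

## Working session

There is one attempt and no reset: what is moved stays moved. The work goes in short steps, Python scripts to look and compute and a tool call to move; the robot and the scene stay as the last step left them, time stands still between calls to the robot, and variables do not carry over. Pictures are saved under pics/ and viewed, and the job is handed in when it is done.

Besides the shell and the picture viewer there is one more tool, called after ">>>" by a JSON object that holds its "op" and its "data". carry_out: Moves the arm, as the interface text tells. Its arguments: {"type":"object","properties":{"moves":{"type":"array"},"claw":{"type":"number"}},"required":["moves"]}

```bash
ls; mkdir -p pics; python3 - <<'E'
from plant import env
import cv2,pickle
s=env.sense();print(s)
for n in ("scene","top"):
    c=env.capture(n);pickle.dump(c,open(n+"0.pkl","wb"))
    cv2.imwrite(f"pics/{n}0.png",c["color"][:,:,::-1]);print(n,c["fx"],c["fy"],c["cx"],c["cy"],c["R"],c["t"])
E
```

```text
pics
{'clock': 0.0, 'joint_pos': array([-1.27248014e+00,  4.94178989e-01,  1.34613353e+00, -6.67700786e-06,
        1.30248195e+00, -9.54686448e-02]), 'qvel': array([-0.00176261, -0.00109376, -0.00020078,  0.00027863, -0.00054998,
       -0.0007405 ]), 'joint_torque': array([-2.06367651e-03, -8.78843236e+01, -3.81857479e+01,  7.06026144e-02,
        5.34763222e-02, -1.04278904e-04]), 'tool_pos': array([ 0.23971186, -0.57679572,  0.21334006]), 'tcp_rot': array([-1.36937344,  0.91509453, -0.91355359]), 'ft_force': array([ 1.05206996,  0.57462541, -0.60809222]), 'wrist_torque': array([-0.00326451, -0.00140483,  0.03194523]), 'width': 0.09133961792284358}
scene 610.561248588259 610.561248588259 323.6550023256646 247.30850298153203 [[-0.64945102 -0.76036234 -0.00790451]
 [-0.34366332  0.3027756  -0.88894458]
 [ 0.67831327 -0.57460948 -0.45794657]] [0.40049372 0.26663985 1.02024633]
top 588.05775194091 588.05775194091 316.23384133964163 236.51035074777246 [[ 0.02054999 -0.99975358 -0.00839516]
 [-0.99662595 -0.01981687 -0.07964923]
 [ 0.07946323  0.01000363 -0.9967876 ]] [0.01350563 0.57284256 1.1631417 ]
```

View pics/scene0.png

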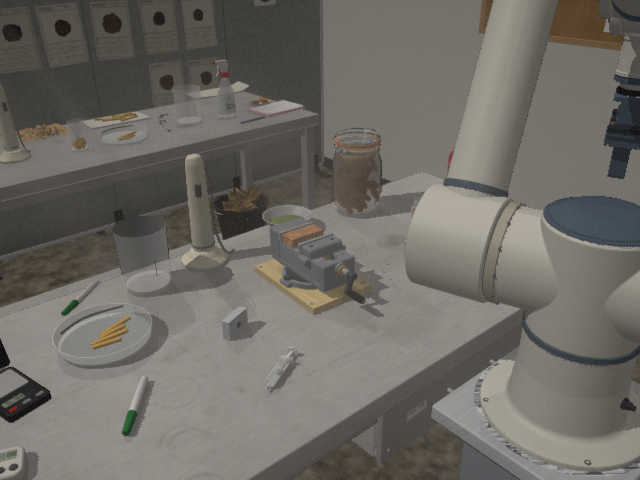

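View pics/top0.png

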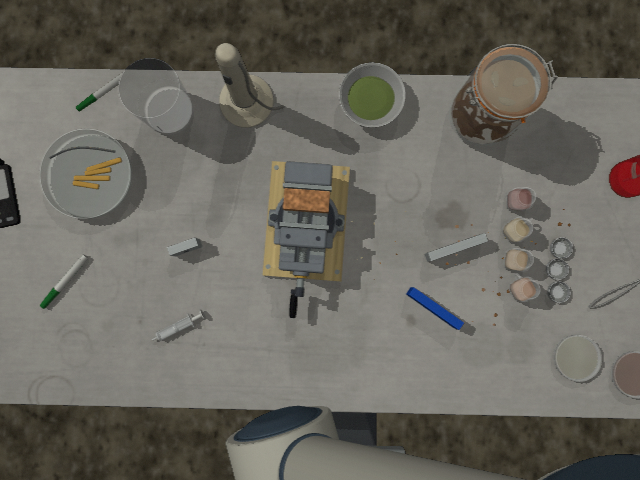

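The long bar is at about (458,249) in the top view, to the right of the vise. The short bar is at (183,246) and the blue look-alike at (435,308). The vise is centred near (308,222), and the crank handle is at (294,302). I'll enlarge crops next.

```bash
python3 - <<'E'
import cv2
t=cv2.imread("pics/top0.png");s=cv2.imread("pics/scene0.png")
def crop(im,x,y,w,h,k,n): cv2.imwrite(n,cv2.resize(im[y:y+h,x:x+w],None,fx=k,fy=k,interpolation=cv2.INTER_CUBIC))
crop(t,255,150,110,100,6,"pics/c1.png")
crop(t,255,225,110,100,6,"pics/c2.png")
crop(t,410,215,100,75,7,"pics/c3.png")
crop(s,245,210,130,100,6,"pics/c4.png")
E
```

```text
(no output)
```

View pics/c1.png

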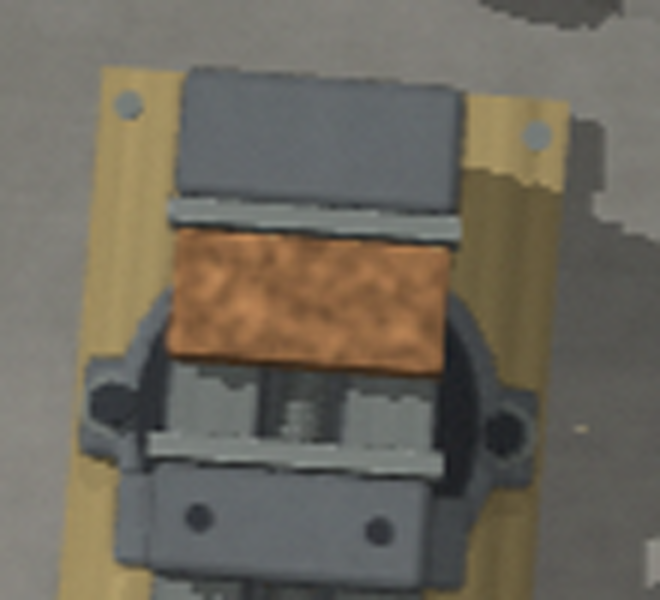

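View pics/c2.png

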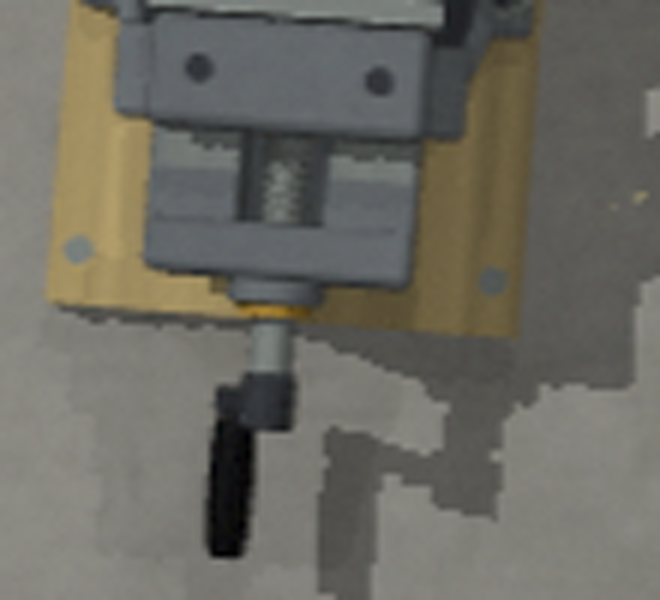

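View pics/c3.png

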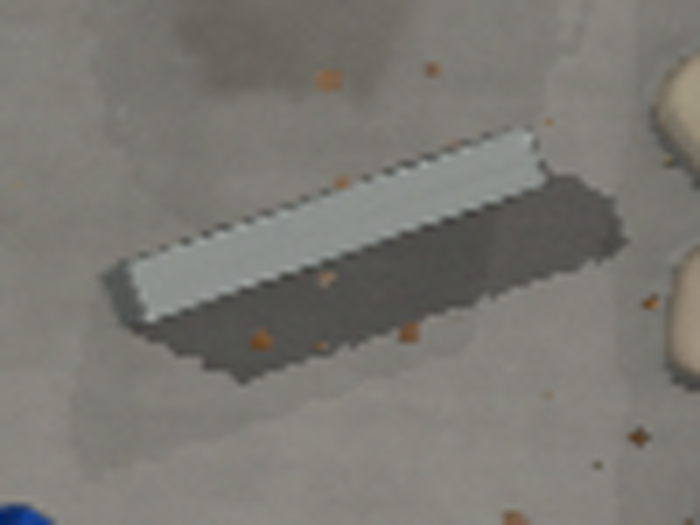

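View pics/c4.png

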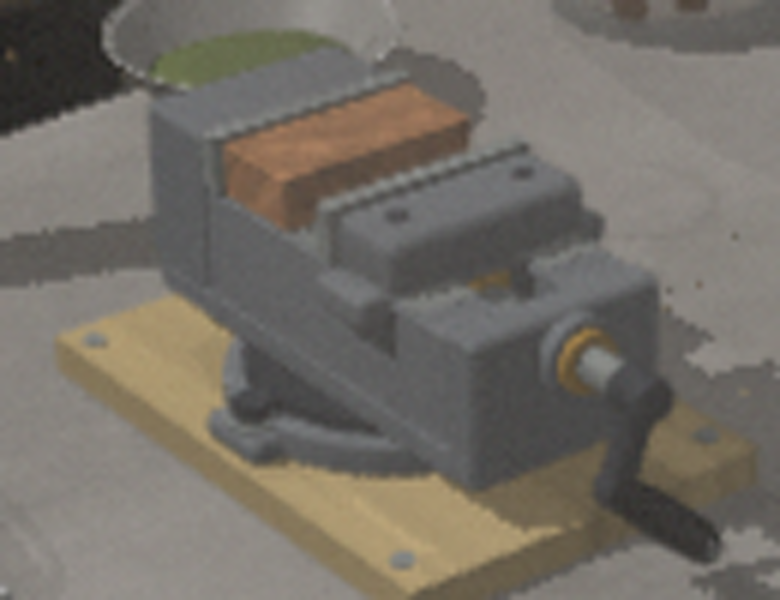

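```bash
cat > h.py <<'E'
import numpy as np,pickle,cv2
from scipy.optimize import least_squares
def proj(c,X):
    P=np.atleast_2d(X)@c["R"].T+c["t"]
    return np.c_[c["fx"]*P[:,0]/P[:,2]+c["cx"],c["fy"]*P[:,1]/P[:,2]+c["cy"]]
def back(c,uv,z):
    d=c["R"].T@np.array([(uv[0]-c["cx"])/c["fx"],(uv[1]-c["cy"])/c["fy"],1]);C=-c["R"].T@c["t"]
    return C+d*(z-C[2])/d[2]
def load(n): return pickle.load(open(n,"rb"))
def px(o,k,*p): return np.array(p)/k+np.array(o)-(0.5-0.5/k)
def T(p,X):
    X=np.atleast_2d(X);c,s=np.cos(p[2]),np.sin(p[2])
    return np.c_[p[0]+c*X[:,0]-s*X[:,1],p[1]+s*X[:,0]+c*X[:,1],X[:,2]]
def fit(c,X,uv,p0):
    r=least_squares(lambda p:(proj(c,T(p,X))-uv).ravel(),p0)
    return r.x,r.fun.reshape(-1,2)
E
python3 - <<'E'
from h import *
t=load("top0.pkl");s=load("scene0.pkl")
o1=(255,150);o2=(255,225)
X=[[.1175,.08,.015],[.1175,-.08,.015],[-.1175,.08,.015],[-.1175,-.08,.015],[.05,.046,.116],[.05,-.046,.116]]
uv=np.r_[px(o1,6,(102,67),(570,100)),px(o2,6,(48,300),(518,335)),px(o1,6,(172,228),(459,244))]
v,r=fit(t,X,uv,[.6,.0,0]);print("vise",v,r.round(2).tolist())
def inv(p,W): 
    d=W-np.r_[p[:2],0];c,s_=np.cos(p[2]),np.sin(p[2]);return np.array([c*d[0]+s_*d[1],-s_*d[0]+c*d[1],d[2]])
for p in px(o1,6,(150,433),(443,455)): print("jaw",inv(v,back(t,p,.116)))
sx=[[-.02,.043,.114],[-.02,-.043,.114],[.02,.043,.114],[.02,-.043,.114]]
q,r=fit(t,sx,px(o1,6,(170,355),(442,373),(178,232),(448,248)),[.6,0,0]);print("sample",q,r.round(2).tolist(),"in vise",inv(v,np.r_[q[:2],0]),q[2]-v[2])
for a in px(o1,6,(170,355),(442,373),(178,232),(448,248)): print(inv(v,back(t,a,.114)))
bx=[[.009,.06,.044],[.009,-.06,.044],[-.009,-.06,.044],[-.009,.06,.044]]
b,r=fit(t,bx,px((410,215),7,(130,262),(520,128),(547,180),(147,322)),[.55,-.25,.3]);print("bar",b,r.round(2).tolist())
# crank angle: handle axis points at vise x from -.2245.. mid -.1755-? 
ax=[[-.1755,0,.078]];print("axis",T(v,ax),proj(t,T(v,ax)),proj(s,T(v,ax)))
tm=px(o2,6,(230,485))[0];sm=px((245,210),6,(668,517))[0]
for ph in np.arange(0,360,10):
    a=np.radians(ph);G=T(v,[[-.1755,.035*np.cos(a),.078+.035*np.sin(a)]])
    e=np.r_[proj(t,G)[0]-tm,proj(s,G)[0]-sm]
    if np.linalg.norm(e)<15: print(ph,G,e)
E
```

```text
vise [ 0.60545675  0.04609807 -0.05415013] [[0.19, 0.07], [-0.03, 0.18], [-0.18, 0.63], [0.47, 0.72], [-0.81, -1.2], [0.39, -0.3]]
jaw [-0.01672214  0.0460414   0.116     ]
jaw [-0.01685338 -0.04516492  0.116     ]
sample [ 0.63352181  0.04443562 -0.04207941] [[-0.4, 0.34], [0.2, 0.15], [-0.3, -0.31], [0.5, -0.19]] in vise [ 0.0281139  -0.00014103  0.        ] 0.012070716327534321
[0.00828903 0.04192515 0.114     ]
[ 0.00889617 -0.04299304  0.114     ]
[0.04705077 0.04249356 0.114     ]
[ 0.04820107 -0.04199321  0.114     ]
bar [ 0.55670796 -0.25457392  0.35593089] [[-0.7, 0.12], [0.68, -0.72], [0.02, 0.43], [0.01, 0.16]]
axis [[0.43021399 0.05559677 0.078     ]] [[298.44126181 308.31078261]] [[362.02388414 279.83190884]]
260 [[0.42988505 0.04952799 0.04353173]] [ 9.2874552   2.38934976  7.99358437 -2.43481054]
270 [[0.43021399 0.05559677 0.043     ]] [ 6.21162025  2.1446929   5.7533179  -1.26026162]
280 [[0.43054294 0.06166555 0.04353173]] [ 3.11599589  1.92216437  3.51206205 -0.52054668]
290 [[0.43086189 0.06754993 0.04511076]] [ 0.08627485  1.72795106  1.3358873  -0.2410893 ]
300 [[0.43116116 0.07307112 0.04768911]] [-2.79306267  1.567561   -0.70983997 -0.43446138]
310 [[0.43143164 0.07806136 0.05118844]] [-5.44045885  1.44570137 -2.56233439 -1.09953251]
320 [[0.43166513 0.08236903 0.05550243]] [-7.7790677   1.36615664 -4.1633521  -2.22094533]
330 [[0.43185453 0.08586323 0.0605    ]] [-9.73864572  1.33166792 -5.46117505 -3.76899667]
340 [[0.43199408 0.0884378  0.06602929]] [-11.25754189   1.34381661  -6.41253864  -5.69999838]
```

Measured poses (vise frame unless stated):

- **Moving jaw:** face at about x = -16.7 mm.
- **Sample:** front edge at about x = +8 mm. That leaves a 25 mm gap for the 18 mm bar.
- **Long bar:** at world (0.557, -0.255), yaw 0.356.
- **Crank handle:** about 23° left of straight down.

All of these fit the given sizes.

```bash
python3 - <<'E'
from plant import env
from scipy.spatial.transform import Rotation as Ro
import numpy as np
s=env.sense();M=Ro.from_rotvec(s["tcp_rot"]).as_matrix();print(M.round(4),"yaw of tool x",np.arctan2(M[1,0],M[0,0]),s["tool_pos"])
print(np.array([.5567,-.2546,.027])-s["tool_pos"])
E
```

```text
[[ 3.837e-01 -3.000e-04  9.235e-01]
 [-9.235e-01  1.000e-03  3.837e-01]
 [-1.100e-03 -1.000e+00  1.000e-04]] yaw of tool x -1.1770240249791033 [ 0.23970788 -0.57685241  0.21339647]
[ 0.31699212  0.32225241 -0.18639647]
```

>>> {"op": "carry_out", "data": {"moves": [{"x": 0.035, "y": 0.036, "z": 0, "yaw": 0.18}, {"x": 0.07, "y": 0.072, "z": 0, "yaw": 0.36}, {"x": 0.105, "y": 0.107, "z": 0, "yaw": 0.54}, {"x": 0.14, "y": 0.143, "z": 0, "yaw": 0.72}, {"x": 0.176, "y": 0.179, "z": 0, "yaw": 0.9}, {"x": 0.211, "y": 0.215, "z": 0, "yaw": 1.08}, {"x": 0.246, "y": 0.25, "z": 0, "yaw": 1.26}, {"x": 0.281, "y": 0.286, "z": 0, "yaw": 1.44}, {"x": 0.317, "y": 0.322, "z": -0.03, "yaw": 1.533}, {"x": 0.317, "y": 0.322, "z": -0.07, "yaw": 1.533}, {"x": 0.317, "y": 0.322, "z": -0.1, "yaw": 1.533}, {"x": 0.317, "y": 0.322, "z": -0.1, "yaw": 1.533}, {"x": 0.317, "y": 0.322, "z": -0.1, "yaw": 1.533}], "claw": -1}}

```text
clock: 1.72
tool_pos: [0.5572, -0.2556, 0.115]
tcp_rot: [-1.553, -0.28, 0.279]
ft_force: [0.3, -0.5, 0.4]
width: 0.0918
```

```bash
cat > snap.py <<'E'
import sys
from plant import env
import cv2,pickle
# snap.py tag cam x y w h k
tag,cam=sys.argv[1:3];x,y,w,h,k=map(int,sys.argv[3:8])
c=env.capture(cam);pickle.dump(c,open(tag+".pkl","wb"))
cv2.imwrite(f"pics/{tag}.png",cv2.resize(c["color"][y:y+h,x:x+w,::-1],None,fx=k,fy=k,interpolation=cv2.INTER_CUBIC))
s=env.sense();print(s["clock"],s["tool_pos"],s["width"],s["ft_force"],s["joint_pos"])
E
python3 snap.py t1 top 380 180 160 120 5
```

```text
1.775 [ 0.55742313 -0.25572888  0.11530973] 0.09134845362556497 [-0.97569864  0.14399585  0.0802676 ] [-5.27449425e-01  5.82304815e-01  1.48606053e+00 -1.72409095e-05
  1.07137134e+00 -8.83157261e-01]
```

View pics/t1.png

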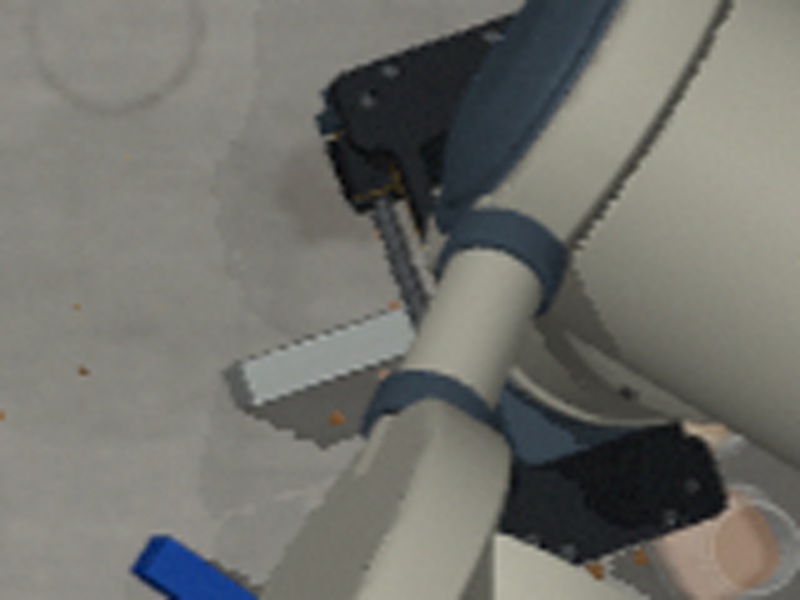

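The open gripper is over the long bar and in line with it, and the cups stand clear. I'll descend and grip.

>>> {"op": "carry_out", "data": {"moves": [{"x": 0, "y": 0.001, "z": -0.03, "yaw": 0}, {"x": 0, "y": 0.001, "z": -0.06, "yaw": 0}, {"x": 0, "y": 0.001, "z": -0.08, "yaw": 0}, {"x": 0, "y": 0.001, "z": -0.0875, "yaw": 0}, {"x": 0, "y": 0.001, "z": -0.0875, "yaw": 0}, {"x": 0, "y": 0.001, "z": -0.0875, "yaw": 0}]}}

```text
clock: 2.52
tool_pos: [0.5575, -0.2546, 0.0276]
tcp_rot: [-1.554, -0.28, 0.278]
ft_force: [0.5, -0.3, -0.0]
width: 0.0911
```

>>> {"op": "carry_out", "data": {"moves": [{"x": 0, "y": 0, "z": 0}, {"x": 0, "y": 0, "z": 0}, {"x": 0, "y": 0, "z": 0}, {"x": 0, "y": 0, "z": 0}, {"x": 0, "y": 0, "z": 0}, {"x": 0, "y": 0, "z": 0}], "claw": 1}}

```text
validation failed for argument at $.mo...
```

>>> {"op": "carry_out", "data": {"moves": [{"x": 0, "y": 0, "z": 0, "yaw": 0}, {"x": 0, "y": 0, "z": 0, "yaw": 0}, {"x": 0, "y": 0, "z": 0, "yaw": 0}, {"x": 0, "y": 0, "z": 0, "yaw": 0}, {"x": 0, "y": 0, "z": 0, "yaw": 0}, {"x": 0, "y": 0, "z": 0, "yaw": 0}], "claw": 1}}

```text
clock: 3.28
tool_pos: [0.5568, -0.2541, 0.0264]
tcp_rot: [-1.553, -0.279, 0.279]
ft_force: [-0.9, -0.1, -0.2]
width: 0.0339
```

>>> {"op": "carry_out", "data": {"moves": [{"x": 0, "y": 0, "z": 0, "yaw": 0}, {"x": 0, "y": 0, "z": 0, "yaw": 0}, {"x": 0, "y": 0, "z": 0, "yaw": 0}, {"x": 0, "y": 0, "z": 0, "yaw": 0}]}}

```text
clock: 3.78
tool_pos: [0.5567, -0.2542, 0.0264]
tcp_rot: [-1.553, -0.279, 0.279]
ft_force: [-1.0, 1.0, -0.2]
width: 0.0172
```

Gripped, with the opening at 17–18 mm. Now lift and hover over the gap.

>>> {"op": "carry_out", "data": {"moves": [{"x": 0, "y": 0, "z": 0.05, "yaw": 0}, {"x": 0, "y": 0, "z": 0.1, "yaw": 0}, {"x": 0.0, "y": 0.02, "z": 0.144, "yaw": -0.05}, {"x": 0.01, "y": 0.06, "z": 0.144, "yaw": -0.1}, {"x": 0.02, "y": 0.11, "z": 0.144, "yaw": -0.2}, {"x": 0.03, "y": 0.16, "z": 0.144, "yaw": -0.3}, {"x": 0.04, "y": 0.21, "z": 0.144, "yaw": -0.4}, {"x": 0.046, "y": 0.25, "z": 0.144, "yaw": -0.404}, {"x": 0.046, "y": 0.285, "z": 0.144, "yaw": -0.404}, {"x": 0.046, "y": 0.3, "z": 0.144, "yaw": -0.404}, {"x": 0.046, "y": 0.3, "z": 0.144, "yaw": -0.404}, {"x": 0.046, "y": 0.3, "z": 0.144, "yaw": -0.404}]}}

```text
clock: 5.28
tool_pos: [0.6028, 0.0449, 0.1703]
tcp_rot: [-1.571, 0.038, -0.038]
ft_force: [0.2, 0.2, -3.0]
width: 0.0178
```

```bash
python3 snap.py s2 scene 230 170 160 120 5;python3 snap.py t2 top 240 140 160 120 5
```

```text
5.325 [0.60282738 0.04479607 0.17036303] 0.01777493849616703 [-0.44298708 -1.01798346 -4.05262682] [-2.44563291e-02  5.08560338e-01  1.45113125e+00 -2.32440046e-04
  1.18200007e+00  2.45785488e-02]
5.375 [0.60287328 0.04477349 0.170383  ] 0.01784655826579118 [ 0.64282194  0.02553444 -3.36842176] [-2.45194414e-02  5.08556189e-01  1.45107505e+00 -1.81805602e-04
  1.18197686e+00  2.47041538e-02]
```

View pics/s2.png

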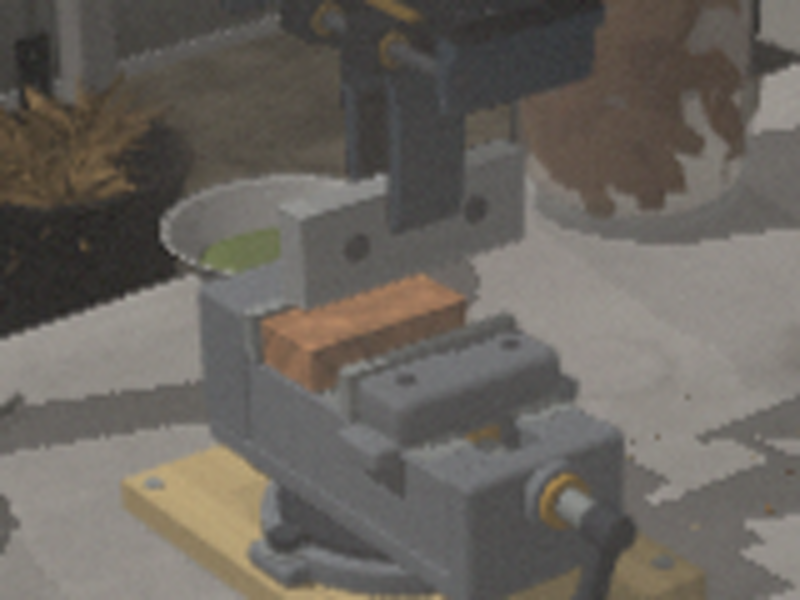

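View pics/t2.png

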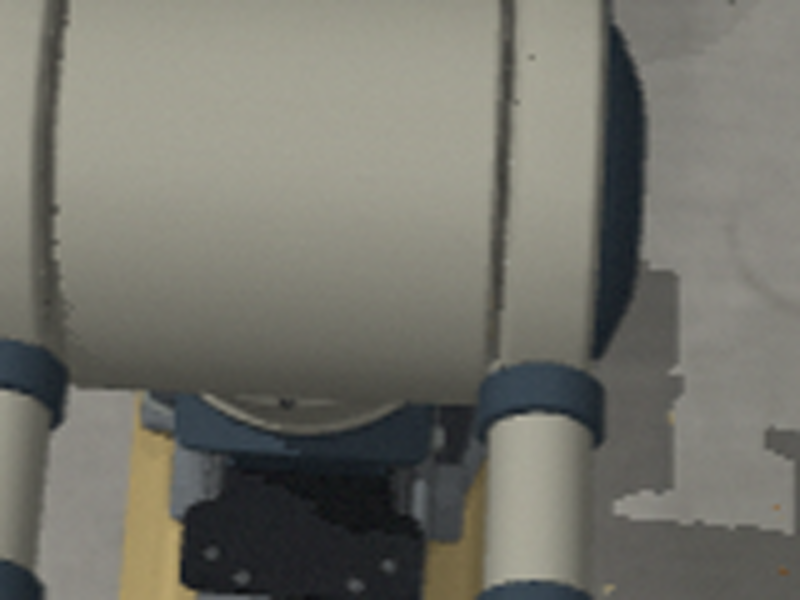

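The bar hangs level above the sample area. I'll check the scene camera against the model.

```bash
python3 - <<'E'
from h import *
s=load("s2.pkl")
o=(230,170)
def pr(n,p,X,obs):
    e=px(o,5,*obs)-proj(s,T(p,X)); print(n,e.round(2).tolist())
v=[.60546,.0461,-.0541];q=[.63352,.04444,-.046]
pr("sample",q,[[-.02,.043,.114],[-.02,-.043,.114],[.02,-.043,.114],[.02,.043,.114]],[(315,350),(466,298),(425,274),(262,318)])
b=[.6028,.0448,-.048]
pr("bar",b,[[-.009,.06,.188],[-.009,-.06,.188],[.009,.06,.188],[-.009,-.06,.144]],[(302,217),(525,143),(280,204),(524,236)])
pr("vise",v,[[-.0167,.046,.116],[-.0167,-.046,.116],[.1175,.08,.015],[.05,.046,.116]],[(338,374),(513,316),(122,484),(243,316)])
J=proj(s,T(v,[[0.01,0,.116]]))-proj(s,T(v,[[0,0,.116]]));print("px per cm vise x",J, "y",proj(s,T(v,[[0.0,0.01,.116]]))-proj(s,T(v,[[0,0,.116]])))
E
```

```text
sample [[-0.27, 1.21], [-1.11, 1.4], [1.33, 2.4], [-0.51, 1.02]]
bar [[-0.95, 0.89], [-1.05, -0.02], [-0.46, 0.99], [-1.23, 0.34]]
vise [[-0.87, 2.45], [0.49, 2.34], [-0.52, 2.26], [-2.6, 1.41]]
px per cm vise x [[-2.66239378 -1.54389643]] y [[-3.65519587  1.23200321]]
```

>>> {"op": "carry_out", "data": {"moves": [{"x": -0.002, "y": 0.001, "z": -0.01, "yaw": 0}, {"x": -0.002, "y": 0.001, "z": -0.022, "yaw": 0}, {"x": -0.002, "y": 0.001, "z": -0.022, "yaw": 0}, {"x": -0.002, "y": 0.001, "z": -0.022, "yaw": 0}]}}

```text
clock: 5.88
tool_pos: [0.6008, 0.0468, 0.1483]
tcp_rot: [-1.57, 0.038, -0.038]
ft_force: [0.4, 0.2, -2.8]
width: 0.0177
```

```bash
python3 snap.py s3 scene 255 190 100 75 8
```

```text
5.925 [0.60096825 0.04683529 0.14851889] 0.017743422776547158 [ 1.24291974  0.46344126 -3.25044096] [-2.12477541e-02  5.30580941e-01  1.47942816e+00 -2.19980452e-05
  1.13142736e+00  2.66694682e-02]
```

View pics/s3.png

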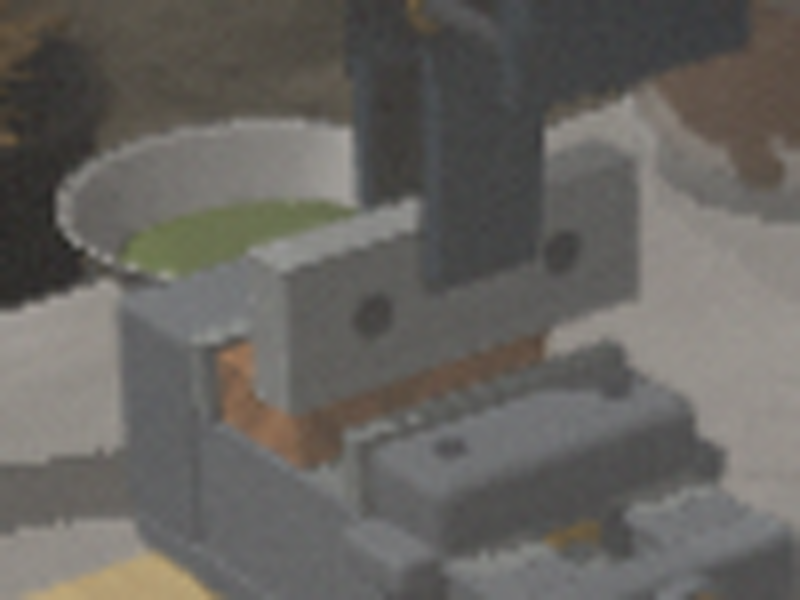

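```bash
python3 - <<'E'
from h import *
s=load("s3.pkl")
o=(255,190)
def pr(n,p,X,obs):
    e=px(o,8,*obs)-proj(s,T(p,X)); print(n,e.round(2).tolist(),(px([0,0],8,*obs)*0).shape)
v=[.60546,.0461,-.0541]
b=[.6009,.0468,-.048];z=.0264
pr("bar nearbotL,nearbotR,neartopL,neartopR,fartopL",b,[[-.009,.06,.1485-z],[-.009,-.06,.1485-z],[-.009,.06,.1925-z],[-.009,-.06,.1925-z],[.009,.06,.1925-z]],[(292,415),(638,297),(288,275),(638,157),(250,253)])
pr("jaw",v,[[-.0167,.046,.116],[-.0167,-.046,.116]],[(345,433),(605,343)])
pr("fix jaw",v,[[.05,.046,.116],[.1175,.08,.015]],[(217,345),(155,555)])
im=s["color"].copy()[:,:,::-1]
k=8
big=cv2.resize(im[190:265,255:355],None,fx=k,fy=k,interpolation=cv2.INTER_CUBIC)
def dr(P,col):
    u=((proj(s,P)+[-.0+0,1.0]-np.array(o))*k+k/2).astype(int)
    cv2.polylines(big,[u.reshape(-1,1,2)],True,col,1)
q=[.63352,.04444,-.046]
dr(T(q,[[-.02,.043,.114],[-.02,-.043,.114],[.02,-.043,.114],[.02,.043,.114]]),(0,255,0))
dr(T(b,[[-.009,.06,.166],[-.009,-.06,.166],[-.009,-.06,.122],[-.009,.06,.122]]),(255,0,0))
dr(T(v,[[-.0167,.046,.116],[-.0167,-.046,.116],[-.0167,-.046,.092],[-.0167,.046,.092]]),(0,0,255))
dr(T(v,[[.05,.046,.116],[.05,-.046,.116],[.05,-.046,.092],[.05,.046,.092]]),(0,255,255))
cv2.imwrite("pics/ov3.png",big)
E
```

```text
bar nearbotL,nearbotR,neartopL,neartopR,fartopL [[-0.69, 0.61], [-1.2, 0.83], [-0.53, 1.78], [-1.22, 1.33], [-0.42, 1.81]] (5, 2)
jaw [[-0.38, 1.74], [-1.52, 1.98]] (2, 2)
fix jaw [[0.89, 1.3], [19.42, -5.21]] (2, 2)
```

View pics/ov3.png

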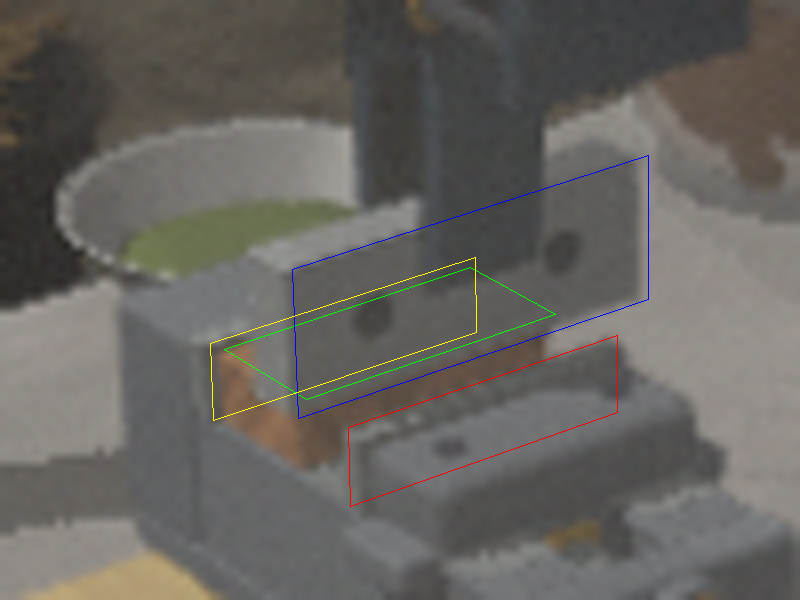

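The overlay agrees within about 0.5 px (about 1–2 mm). I'll lower slowly and watch the force.

>>> {"op": "carry_out", "data": {"moves": [{"x": 0, "y": 0, "z": -0.005, "yaw": 0}, {"x": 0, "y": 0, "z": -0.01, "yaw": 0}, {"x": 0, "y": 0, "z": -0.0125, "yaw": 0}, {"x": 0, "y": 0, "z": -0.015, "yaw": 0}, {"x": 0, "y": 0, "z": -0.015, "yaw": 0}]}}

```text
clock: 6.55
tool_pos: [0.6007, 0.0469, 0.1333]
tcp_rot: [-1.57, 0.038, -0.037]
ft_force: [0.3, 0.0, -3.1]
width: 0.018
```

Bar bottom is at 0.107, already below both tops, with no contact. Continuing down.

>>> {"op": "carry_out", "data": {"moves": [{"x": 0, "y": 0, "z": -0.005, "yaw": 0}, {"x": 0, "y": 0, "z": -0.01, "yaw": 0}, {"x": 0, "y": 0, "z": -0.0125, "yaw": 0}, {"x": 0, "y": 0, "z": -0.014, "yaw": 0}, {"x": 0, "y": 0, "z": -0.0145, "yaw": 0}, {"x": 0, "y": 0, "z": -0.0145, "yaw": 0}]}}

```text
clock: 7.3
tool_pos: [0.6009, 0.0468, 0.119]
tcp_rot: [-1.57, 0.038, -0.038]
ft_force: [0.5, 0.5, -3.1]
width: 0.0179
```

```bash
python3 snap.py s4 scene 255 190 100 75 8
```

```text
7.35 [0.60088789 0.04682842 0.11900626] 0.017817328389412104 [-0.24851307 -0.51469486 -2.84945586] [-2.12597373e-02  5.65723974e-01  1.50861341e+00 -2.72022480e-05
  1.06709112e+00  2.67393254e-02]
```

View pics/s4.png

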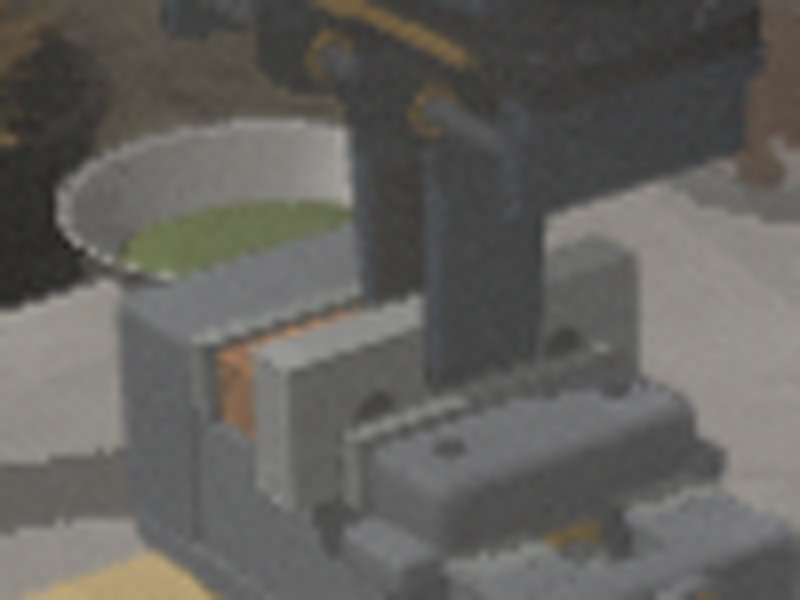

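The bar is almost on the bed, between jaw and sample. Now push it towards the sample in small steps.

>>> {"op": "carry_out", "data": {"moves": [{"x": 0.001, "y": 0, "z": 0, "yaw": 0}, {"x": 0.002, "y": 0, "z": 0, "yaw": 0}, {"x": 0.003, "y": 0, "z": 0, "yaw": 0}, {"x": 0.004, "y": 0, "z": 0, "yaw": 0}, {"x": 0.004, "y": 0, "z": 0, "yaw": 0}]}}

```text
clock: 7.98
tool_pos: [0.6048, 0.0468, 0.1189]
tcp_rot: [-1.57, 0.038, -0.038]
ft_force: [-1.1, -0.2, -3.1]
width: 0.0178
```

>>> {"op": "carry_out", "data": {"moves": [{"x": 0.0005, "y": 0, "z": 0, "yaw": 0}, {"x": 0.001, "y": 0, "z": 0, "yaw": 0}, {"x": 0.001, "y": 0, "z": 0, "yaw": 0}]}}

```text
clock: 8.35
tool_pos: [0.605, 0.0469, 0.1187]
tcp_rot: [-1.57, 0.039, -0.036]
ft_force: [-5.2, 1.2, -1.6]
width: 0.018
```

Contact force is 5 N, so the sample is back against the fixed jaw and flush with the bar. Relax, set down and release.

>>> {"op": "carry_out", "data": {"moves": [{"x": -0.0006, "y": 0, "z": 0, "yaw": 0}, {"x": -0.0006, "y": 0, "z": -0.0006, "yaw": 0}, {"x": -0.0006, "y": 0, "z": -0.0008, "yaw": 0}]}}

```text
clock: 8.72
tool_pos: [0.605, 0.0469, 0.1184]
tcp_rot: [-1.57, 0.038, -0.037]
ft_force: [-6.1, 0.6, 7.1]
width: 0.0178
```

>>> {"op": "carry_out", "data": {"moves": [{"x": -0.0006, "y": 0, "z": 0.0005, "yaw": 0}, {"x": -0.0006, "y": 0, "z": 0.0005, "yaw": 0}]}}

```text
clock: 8.98
tool_pos: [0.6049, 0.0468, 0.1187]
tcp_rot: [-1.57, 0.037, -0.038]
ft_force: [-1.2, -0.0, -3.2]
width: 0.0176
```

>>> {"op": "carry_out", "data": {"moves": [{"x": 0, "y": 0, "z": 0, "yaw": 0}, {"x": 0, "y": 0, "z": 0, "yaw": 0}, {"x": 0, "y": 0, "z": 0, "yaw": 0}, {"x": 0, "y": 0, "z": 0, "yaw": 0}, {"x": 0, "y": 0, "z": 0, "yaw": 0}], "claw": -0.2}}

```text
clock: 9.6
tool_pos: [0.6047, 0.0469, 0.1186]
tcp_rot: [-1.57, 0.038, -0.038]
ft_force: [0.2, -0.3, -0.2]
width: 0.0546
```

>>> {"op": "carry_out", "data": {"moves": [{"x": 0, "y": 0, "z": 0.01, "yaw": 0}, {"x": 0, "y": 0, "z": 0.03, "yaw": 0}, {"x": 0, "y": 0, "z": 0.06, "yaw": 0}, {"x": -0.02, "y": 0, "z": 0.09, "yaw": 0.1}, {"x": -0.04, "y": 0.003, "z": 0.09, "yaw": 0.28}, {"x": -0.06, "y": 0.006, "z": 0.09, "yaw": 0.46}, {"x": -0.08, "y": 0.009, "z": 0.09, "yaw": 0.64}, {"x": -0.1, "y": 0.012, "z": 0.09, "yaw": 0.82}, {"x": -0.12, "y": 0.015, "z": 0.09, "yaw": 1.0}, {"x": -0.14, "y": 0.018, "z": 0.09, "yaw": 1.18}, {"x": -0.16, "y": 0.021, "z": 0.09, "yaw": 1.36}, {"x": -0.178, "y": 0.023, "z": 0.08, "yaw": 1.54}, {"x": -0.178, "y": 0.023, "z": 0.04, "yaw": 1.565}, {"x": -0.178, "y": 0.023, "z": 0.025, "yaw": 1.565}, {"x": -0.178, "y": 0.023, "z": 0.025, "yaw": 1.565}], "claw": -1}}

```text
clock: 11.48
tool_pos: [0.4262, 0.0698, 0.1435]
tcp_rot: [-1.233, -1.168, 1.17]
ft_force: [0.1, -0.1, 1.1]
width: 0.091
```

```bash
python3 snap.py s5 scene 245 190 140 105 5; python3 snap.py t5 top 250 150 133 100 6
```

```text
11.525 [0.42677347 0.0698228  0.14408854] 0.09123638082433663 [ 0.83174045 -0.23231561  0.26075056] [ 2.39277702e-02  3.26933988e-01  1.88769212e+00 -2.81687194e-05
  9.26989898e-01 -1.49294230e+00]
11.575 [0.42709819 0.06984892 0.14443638] 0.09135721488351721 [0.20055956 0.51221189 0.28689382] [ 2.39493224e-02  3.26341134e-01  1.88729627e+00  4.10844613e-06
  9.27013391e-01 -1.49298215e+00]
```

View pics/s5.png

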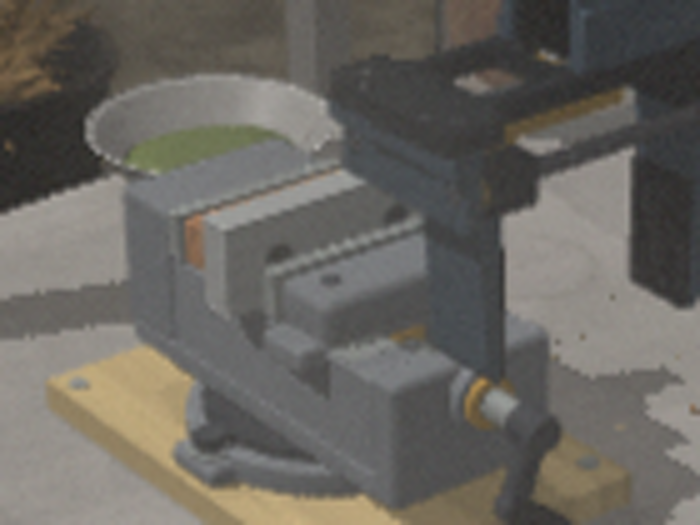

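View pics/t5.png

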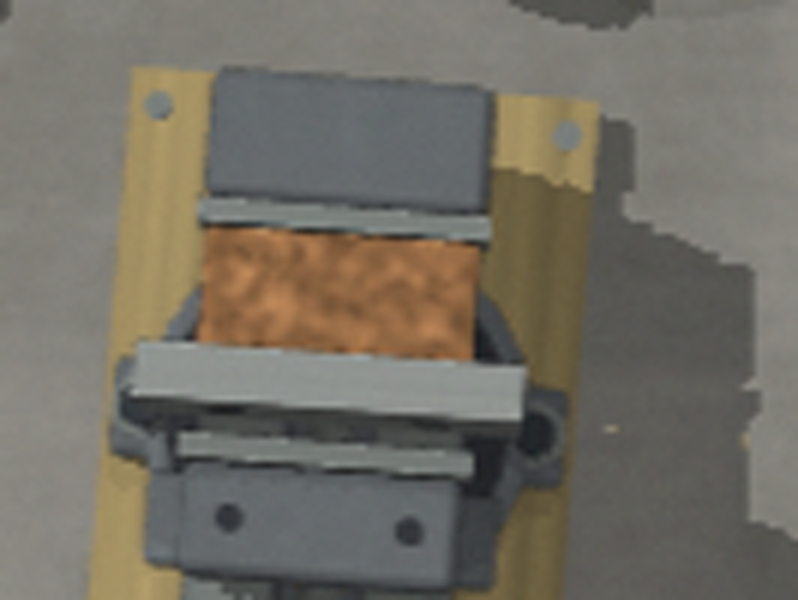

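The bar stands flush along the sample and centred on it. Now I descend over the crank handle.

>>> {"op": "carry_out", "data": {"moves": [{"x": -0.002, "y": 0, "z": -0.04, "yaw": 0}, {"x": -0.002, "y": 0, "z": -0.08, "yaw": 0}, {"x": -0.002, "y": 0, "z": -0.105, "yaw": 0}, {"x": -0.002, "y": 0, "z": -0.117, "yaw": 0}, {"x": -0.002, "y": 0, "z": -0.117, "yaw": 0}, {"x": -0.002, "y": 0, "z": -0.117, "yaw": 0}]}}

```text
clock: 12.32
tool_pos: [0.4253, 0.0699, 0.0276]
tcp_rot: [-1.235, -1.171, 1.169]
ft_force: [0.5, 0.6, -0.3]
width: 0.0915
```

```bash
python3 snap.py s6 scene 305 220 100 75 8
```

```text
12.375 [0.42529778 0.06985512 0.02756317] 0.09123950501192406 [-1.30238255  0.39293113  0.57628719] [ 2.40792419e-02  5.49315518e-01  2.00545886e+00 -2.55990891e-05
  5.85135969e-01 -1.49291451e+00]
```

View pics/s6.png

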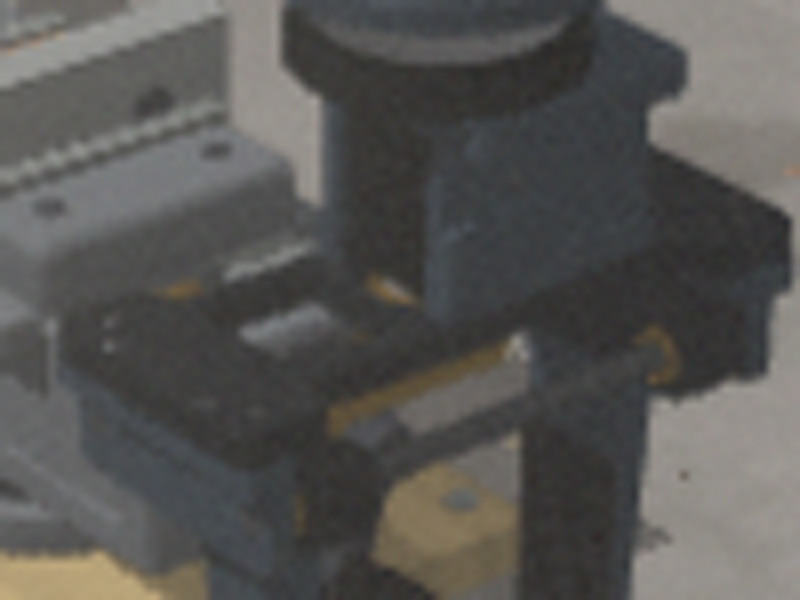

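>>> {"op": "carry_out", "data": {"moves": [{"x": 0, "y": 0, "z": 0, "yaw": 0}, {"x": 0, "y": 0, "z": 0, "yaw": 0}, {"x": 0, "y": 0, "z": 0, "yaw": 0}, {"x": 0, "y": 0, "z": 0, "yaw": 0}, {"x": 0, "y": 0, "z": 0, "yaw": 0}, {"x": 0, "y": 0, "z": 0, "yaw": 0}, {"x": 0, "y": 0, "z": 0, "yaw": 0}, {"x": 0, "y": 0, "z": 0, "yaw": 0}, {"x": 0, "y": 0, "z": 0, "yaw": 0}, {"x": 0, "y": 0, "z": 0, "yaw": 0}], "claw": 1}}

```text
clock: 13.62
tool_pos: [0.4246, 0.0698, 0.0266]
tcp_rot: [-1.234, -1.169, 1.169]
ft_force: [-0.4, -2.4, 1.4]
width: 0.0157
```

The handle is gripped at 15.7 mm opening, and the crank angle is about 293°. I'll do a test arc of 75°.

>>> {"op": "carry_out", "data": {"moves": [{"x": 0.0004, "y": 0.0078, "z": 0.0047, "yaw": 0}, {"x": 0.0008, "y": 0.0142, "z": 0.0113, "yaw": 0}, {"x": 0.001, "y": 0.0187, "z": 0.0192, "yaw": 0}, {"x": 0.0011, "y": 0.0209, "z": 0.0281, "yaw": 0}, {"x": 0.0011, "y": 0.0207, "z": 0.0372, "yaw": 0}, {"x": 0.0011, "y": 0.0207, "z": 0.0372, "yaw": 0}]}}

```text
clock: 14.38
tool_pos: [0.4255, 0.0919, 0.0648]
tcp_rot: [-1.233, -1.171, 1.169]
ft_force: [-3.5, 14.7, 3.8]
width: 0.0155
```

A fit to the two points puts the axis at y = 0.0573, z = 0.078, which is 1.4 mm from my estimate and within calibration error. I'll use it for the next half turn.

>>> {"op": "carry_out", "data": {"moves": [{"x": -0.0001, "y": -0.002, "z": 0.0113, "yaw": 0}, {"x": -0.0005, "y": -0.0085, "z": 0.0201, "yaw": 0}, {"x": -0.0009, "y": -0.0173, "z": 0.0266, "yaw": 0}, {"x": -0.0015, "y": -0.0277, "z": 0.03, "yaw": 0}, {"x": -0.0021, "y": -0.0387, "z": 0.03, "yaw": 0}, {"x": -0.0027, "y": -0.0491, "z": 0.0266, "yaw": 0}, {"x": -0.0031, "y": -0.0579, "z": 0.0201, "yaw": 0}, {"x": -0.0035, "y": -0.0644, "z": 0.0113, "yaw": 0}, {"x": -0.0037, "y": -0.0678, "z": 0.0009, "yaw": 0}]}}

```text
clock: 15.5
tool_pos: [0.4222, 0.0226, 0.0639]
tcp_rot: [-1.234, -1.169, 1.169]
ft_force: [2.6, 15.2, -1.0]
width: 0.0155
```

```bash
python3 snap.py s7 scene 245 190 140 105 5; python3 snap.py t7 top 250 150 133 100 6
```

```text
15.55 [0.42214446 0.02254328 0.06300166] 0.015245478351416526 [ 1.99317435 13.0790587  -1.73806036] [-8.86838634e-02  4.68540733e-01  1.99562349e+00  1.09915040e-03
  6.77682036e-01 -1.60601060e+00]
15.6 [0.42208991 0.02271357 0.0634119 ] 0.0154115311229302 [ 2.21953793  9.32161286 -2.71880711] [-8.82677417e-02  4.67755813e-01  1.99507694e+00  1.05475706e-03
  6.79363680e-01 -1.60548611e+00]
```

View pics/s7.png

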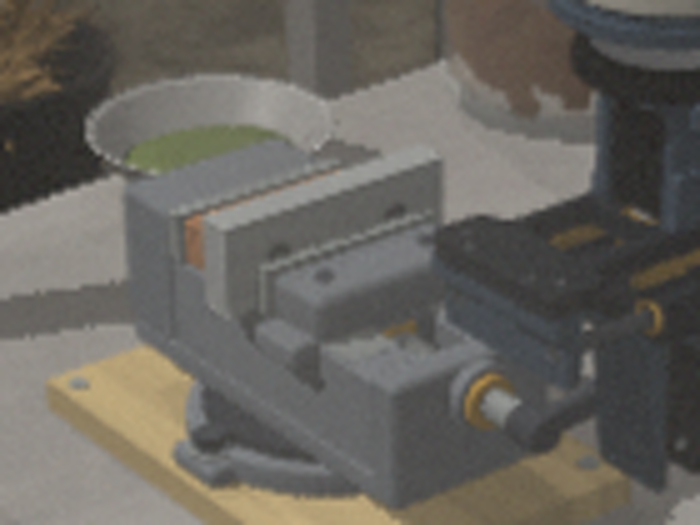

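View pics/t7.png

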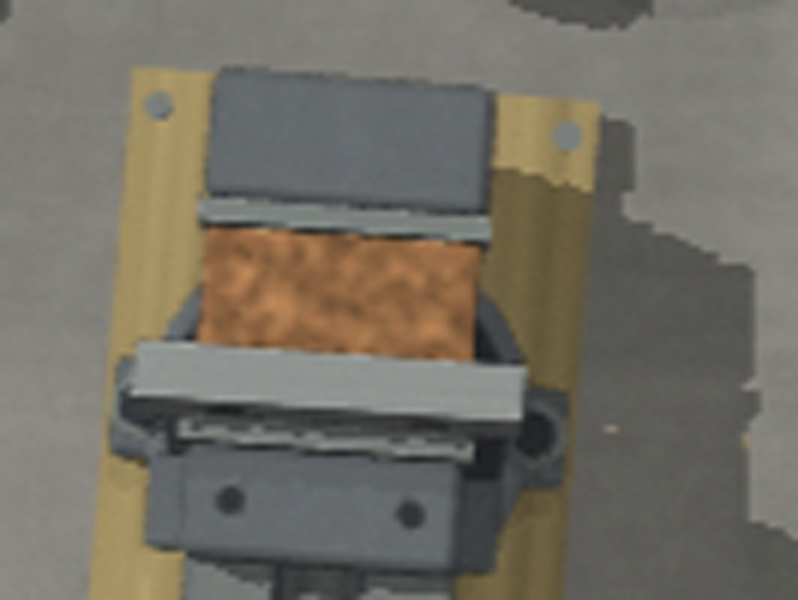

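The jaw has moved up as expected. Continuing the turn, with the y offset corrected by 1.3 mm.

>>> {"op": "carry_out", "data": {"moves": [{"x": 0.0001, "y": 0.0016, "z": -0.0112, "yaw": 0}, {"x": 0.0003, "y": 0.0054, "z": -0.0215, "yaw": 0}, {"x": 0.0007, "y": 0.0121, "z": -0.0301, "yaw": 0}, {"x": 0.0011, "y": 0.0212, "z": -0.0362, "yaw": 0}, {"x": 0.0017, "y": 0.0317, "z": -0.0393, "yaw": 0}, {"x": 0.0023, "y": 0.0427, "z": -0.0389, "yaw": 0}, {"x": 0.0029, "y": 0.053, "z": -0.0351, "yaw": 0}, {"x": 0.0033, "y": 0.0616, "z": -0.0284, "yaw": 0}, {"x": 0.0037, "y": 0.0677, "z": -0.0193, "yaw": 0}, {"x": 0.0038, "y": 0.0708, "z": -0.0088, "yaw": 0}]}}

```text
clock: 16.85
tool_pos: [0.4261, 0.0938, 0.0568]
tcp_rot: [-1.235, -1.17, 1.17]
ft_force: [2.7, -15.4, -3.9]
width: 0.0151
```

```bash
python3 snap.py t8 top 250 150 133 100 6
```

```text
16.9 [0.42635209 0.09385105 0.05774229] 0.015069661634902408 [ -2.17142974 -10.70221524  -2.46317485] [ 8.02554439e-02  4.90343095e-01  1.96887306e+00 -1.04233385e-03
  6.80858973e-01 -1.43649051e+00]
```

View pics/t8.png

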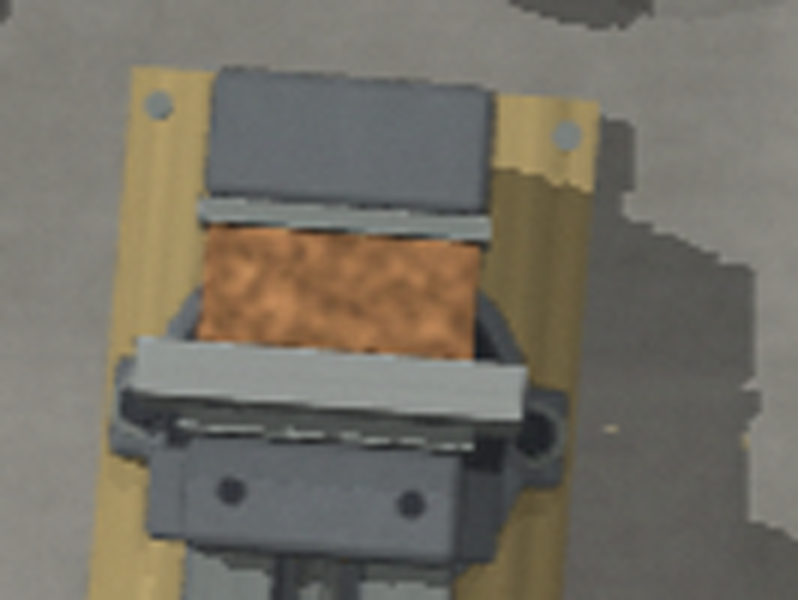

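The jaw has reached the bar: its last advance was only about 2.5 mm and the bar moved slightly. I'll keep turning to make sure it's tight.

>>> {"op": "carry_out", "data": {"moves": [{"x": -0.0001, "y": -0.002, "z": 0.0106, "yaw": 0}, {"x": -0.0003, "y": -0.0064, "z": 0.0206, "yaw": 0}, {"x": -0.0007, "y": -0.0138, "z": 0.0287, "yaw": 0}, {"x": -0.0013, "y": -0.0233, "z": 0.0342, "yaw": 0}, {"x": -0.0018, "y": -0.034, "z": 0.0365, "yaw": 0}, {"x": -0.0024, "y": -0.0449, "z": 0.0353, "yaw": 0}, {"x": -0.003, "y": -0.0549, "z": 0.0309, "yaw": 0}, {"x": -0.0034, "y": -0.063, "z": 0.0235, "yaw": 0}, {"x": -0.0037, "y": -0.0685, "z": 0.014, "yaw": 0}, {"x": -0.0038, "y": -0.0708, "z": 0.0033, "yaw": 0}]}}

```text
clock: 18.15
tool_pos: [0.4221, 0.0227, 0.0595]
tcp_rot: [-1.235, -1.17, 1.169]
ft_force: [0.3, 6.5, 3.8]
width: 0.0152
```

```bash
python3 snap.py t9 top 250 150 133 100 6
```

```text
18.2 [0.42206585 0.02278987 0.05840153] 0.015126222495679457 [-0.4028309   5.90380645  2.28906838] [-8.79329490e-02  4.77936413e-01  2.00018667e+00  7.71482432e-04
  6.63210797e-01 -1.60505954e+00]
```

View pics/t9.png

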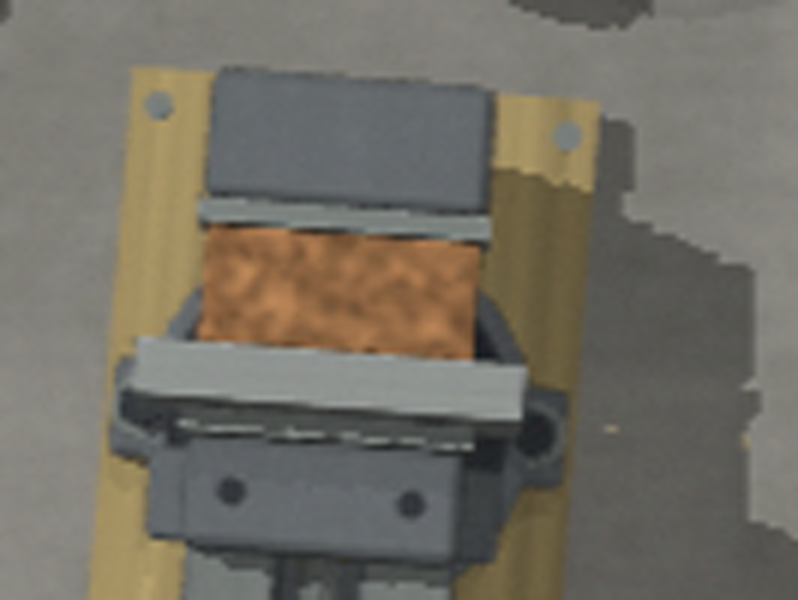

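The jaw has not moved over the last half turn (screw holes still at (231,491) and (411,504)). So the hub is slipping and the clamp is tight. Releasing the handle.

>>> {"op": "carry_out", "data": {"moves": [{"x": 0, "y": 0, "z": 0, "yaw": 0}, {"x": 0, "y": 0, "z": 0, "yaw": 0}, {"x": 0, "y": 0, "z": 0, "yaw": 0}, {"x": 0, "y": 0, "z": 0, "yaw": 0}, {"x": 0, "y": 0, "z": 0, "yaw": 0}, {"x": 0, "y": 0, "z": 0, "yaw": 0}], "claw": -0.3}}

```text
clock: 18.95
tool_pos: [0.4221, 0.0227, 0.0593]
tcp_rot: [-1.234, -1.17, 1.169]
ft_force: [-0.7, -0.0, 0.5]
width: 0.0592
```

>>> {"op": "carry_out", "data": {"moves": [{"x": -0.003, "y": 0, "z": 0.03, "yaw": 0}, {"x": -0.004, "y": 0, "z": 0.07, "yaw": 0}, {"x": -0.005, "y": 0, "z": 0.11, "yaw": 0}, {"x": -0.005, "y": -0.04, "z": 0.14, "yaw": 0}, {"x": -0.005, "y": -0.09, "z": 0.14, "yaw": 0}, {"x": -0.005, "y": -0.14, "z": 0.14, "yaw": 0}, {"x": -0.005, "y": -0.17, "z": 0.14, "yaw": 0}, {"x": -0.005, "y": -0.18, "z": 0.14, "yaw": 0}, {"x": -0.005, "y": -0.18, "z": 0.14, "yaw": 0}, {"x": -0.005, "y": -0.18, "z": 0.14, "yaw": 0}]}}

```text
clock: 20.2
tool_pos: [0.4169, -0.1562, 0.1991]
tcp_rot: [-1.233, -1.17, 1.17]
ft_force: [-0.1, -0.5, 0.5]
width: 0.0592
```

```bash
python3 snap.py t10 top 250 150 133 150 4; python3 snap.py s10 scene 245 190 140 105 5
```

```text
20.25 [ 0.41694233 -0.15622157  0.19918633] 0.059507963294211194 [-0.31201852 -0.00153163  0.08858028] [-4.92875499e-01  2.61131846e-01  1.78699655e+00  1.70575236e-04
  1.09378434e+00 -2.01105698e+00]
20.3 [ 0.41697724 -0.15630372  0.19920888] 0.05919036893397869 [-0.62950061 -0.21914803 -0.43339487] [-4.92952648e-01  2.61154869e-01  1.78688266e+00  1.00962917e-04
  1.09380093e+00 -2.01120805e+00]
```

View pics/t10.png

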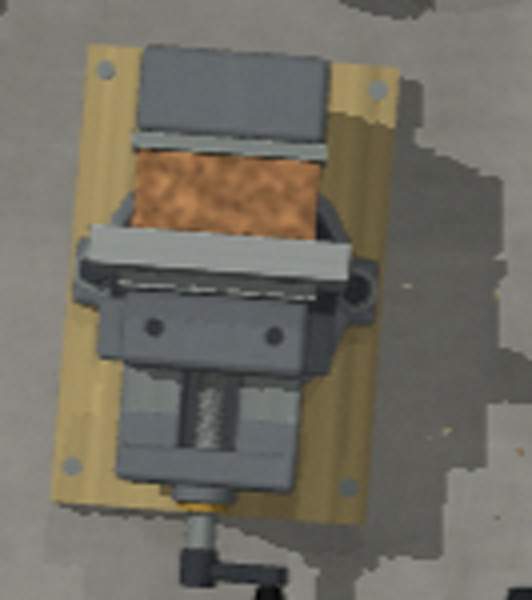

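View pics/s10.png

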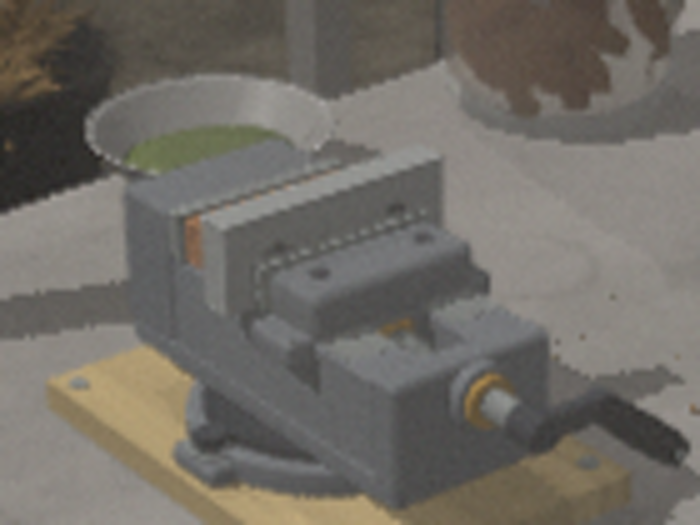

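```bash
python3 - <<'E'
from h import *
t=load("t9.pkl");v=np.array([.60546,.0461,-.0541])
bx=[[.009,.06,.136],[.009,-.06,.136],[-.009,-.06,.136],[-.009,.06,.136]]
b,r=fit(t,bx,px((250,150),6,(138,338),(527,366),(522,418),(134,391)),[.6,.05,0]);print(b,r.round(2).tolist())
def inv(p,W):
    d=W-np.r_[p[:2],0];c,s=np.cos(p[2]),np.sin(p[2]);return np.array([c*d[0]+s*d[1],-s*d[0]+c*d[1]])
print(inv(v,np.r_[b[:2],0]),b[2]-v[2])
h0=px((255,150),6,(199,517),(379,531));h1=px((250,150),6,(231,491),(411,504))
for a,c in zip(h0,h1): print(inv(v,back(t,a,.112)),inv(v,back(t,c,.112)))
for p in px((250,150),6,(202,230),(478,246),(474,360),(198,340)): print("sample top",inv(v,back(t,p,.114)))
E
```

```text
[ 0.60687156  0.04614038 -0.05181009] [[-0.26, -0.48], [0.24, -0.52], [0.39, 0.57], [-0.36, 0.42]]
[0.00140731 0.00011665] 0.002289909875877204
[-0.04137567  0.02906173] [-0.03323787  0.02907745]
[-0.04159149 -0.02708618] [-0.03314871 -0.02708008]
sample top [0.04754152 0.04440953]
sample top [ 0.04882432 -0.04195184]
sample top [ 0.01299973 -0.04331925]
sample top [0.01293532 0.04291694]
```

The bar's back face is at about -7.6 mm and the jaw face at about -8.4 mm, the same place within error. The bar is square to the vise within 0.003 rad and centred. The jaw travelled only 8.3 mm over about 1.7 crank turns, so the hub slipped. Handing in.

```bash
python3 - <<'E'
from plant import env
print(env.hand_in()); print(env.sense()["clock"])
E
```

```text
the job is handed in; nothing more can be done
None
the job is handed in; nothing more can be done
```

The sample is clamped: the long bar stands on the vise's bed along its front edge, the jaw is tight against the bar, and the robot touches nothing. I handed in after about 20 s of the 59 s allowed; `hand_in` reports no verdict.

I set the bar down between jaw and sample and pushed it up to the sample. I felt about 5 N of contact, then released it. I then turned the crank clockwise about 1.7 turns, let go and backed away.

**Last checks**
- **Bar:** in the top view it is about 0.002 rad off the vise's y axis and within 1 mm of the middle.
- **Jaw:** it moved about 8.3 mm, against about 13.6 mm for 1.7 turns without slip, and did not move at all over the last half turn. So the hub was slipping.
- **Contact:** the jaw face came out 0.8 mm short of the bar's back face, which is within my measuring error.

**Not confirmed**
- I could not read the jaw, bar and sample forces directly; the clamping force is inferred from the hub slipping.
- The two cameras disagreed by 1–2 px, within the stated calibration error.
- Turning the handle along an estimated circle put up to about 15 N sideways on the wrist.

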